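# Roll the speaker over and press play

## Robot

A 6-joint arm with a two-finger parallel gripper is mounted at the origin on the work surface. World frame = base frame: x ahead of the robot, y to its left, z up, the work surface at z = 0. Lengths are in m, angles in rad, forces in N, time in s.
With the tool pointing down it reaches from about 0.35 to 0.775 m from the base axis. Payload 5.5 kg.
Tool frame: the origin (TCP) lies at the very end of the fingers, on their centre line; the grasp point (between the pads) lies 19 mm behind it (grip_point_offset is the distance from the TCP to the grasp point, in m); z points along the fingers, y is the direction in which the jaws open and shut (so a half turn about z gives the same grasp; the last joint's range is limited). The gripper opens to 85 mm and grips with 20 to 120 N. Pads are 22 mm wide; open, the fingers measure 114 mm over their backs; the gripper's body (76 mm by 85 mm) begins 54 mm behind the grasp point. The pads swing forward as they close: fully open they stand 13 mm farther back than shut.
Start: joints at [0.996, 0.313, 0.046, 1.304, 0, 1.431], TCP at [0.242, 0.522, 0.209] pointing down, gripper open.
Joint ranges: [-2.76, 2.76], [-0.86, 1.69], [-1.03, 1.26], [-2.2, 2.34], [-1.47, 1.5], [-3.14, 3.14]. Speed limits (rad/s): [2.57, 2.57, 3.14, 3.14, 3.14, 3.14].

## Interface

Orientations are given as a unit quaternion [w, x, y, z].
In Python, from workcell import * gives the robot as it stands.
- The arm moves only by the shell command python3 -m crank 'ROWS' [OPENING] [FORCE]. ROWS is a JSON object of lists of equal length, an entry for each row: "travel": the shift along the tool's x, y, z in units of 40 mm (1.0 is 40 mm), a list of three; "turn": the turn about the tool's z in rad. In form: {"travel": [[x, y, z], ...], "turn": [turn, ...]}. A call has 1 to 5 rows; each row is the pose to reach, as a shift and turn from the pose commanded when the call began, along the tool's axes at that moment; what a row does not reach only later rows make up. A row lasts 1/12 s, in which the tool goes at most 41.7 mm and 7.16 degrees, less where a joint would pass 70% of its speed; a pose out of reach is approached as far as the arm can. A call with a gripper value outside its range is refused whole. OPENING is the finger opening in mm, from 0 to 85.4, set as the call begins (- or left out, the last holds). The fingers move at their own pace and stop on an object; FORCE is the grip in N (left out, the last holds). Time passes only in rows, so rows that repeat a pose let the fingers close. It gives the time, the measured TCP pose, the force and the opening at its end, in the units of the state.
- get_state(): the state, without advancing time (a new reading comes with each control period).
- read_camera(name): name is "side" or "top" or "wrist"; returns a dict with "image" (400x640x3 uint8, red, green, blue), "K" (3x3 intrinsics, pixels), "R" (3x3) and "t" (3): a world point X has camera coordinates R X + t. Camera axes: x right, y down, z forward; pixel columns grow to the right and rows downward; lengths in m; the calibration is good to about 2 mm. A picture is of the moment at which its call begins. There is no depth.
- hand_in(): hands the job in, once; it reports no verdict.
The state is a dict: "clock": time; "joint_pos": joint angles; "qvel": joint speeds; "tau": joint torques, N m; "tcp_pos": TCP position; "orientation": TCP orientation; "wrist_force": force on the tool from outside, world axes, zero at the start; "ft_torque": the same for the moment, N m; "finger_gap": finger opening in m.
Only numpy, scipy, OpenCV 4.12 (cv2) and the standard library are available. Lean on these libraries where they do the work, as an engineer would, in place of code of your own. Each camera call takes 0.05 s, during which the arm holds its last target. There are 200 camera calls.

## Task

The round portable speaker lies on its side on the shelf with its control strip turned away from the top. Push on top of it with your fingertips so that it rolls along the shelf and stops with the strip facing straight up, keeping off the play button meanwhile; then press the orange play button and take your hand away. Do not pinch, lift or tip the speaker, and leave the remote, the jar and the two maraca controllers where they are.

Things in the scene. Friction and masses are not known exactly. Their poses are not given: they have to be found in the camera images.
- speaker: Portable speaker: blue cloth cylinder 195 mm long, about 0.6 kg, on its side. It rolls without slipping (39 mm per radian) on two black rubber end rings 78 mm in diameter, 18 mm wide; the cloth barrel between is 73 mm. Origin: centre of the cylinder, 39 mm above the shelf. x runs along its length, roughly away from the robot; y and z turn as it rolls. Pushed slowly, it stops within a few mm
- play_spot (a point): Centre of the outer face of the orange play button, a 22 mm disc 41.5 mm out from the speaker's axis, 45 mm from its middle towards its +x end. z points straight out of the button; x along the speaker's length. At the start z points 60 to 115 degrees off vertical, towards the speaker's world -y side, so it must roll towards +y. With z straight up this point is 80.5 mm above the shelf
- strip_mid (a point): Middle of the grey control strip that carries the play button: 150 mm long and 22 mm wide, along the barrel, its flat face 37.5 mm out from the speaker's axis (1 mm proud of the cloth). The play button stands 4 mm proud of it. The three black dots on it do not move. Axes as for play_spot: z straight out. The strip and button are part of the speaker and turn with it
- play (a joint): Travel of the play button into the speaker, m: 0 is out, 0.003 is fully pressed. A spring pushes it back out; it takes 1 N to start and 4 N to press fully, along the button's z axis
- remote: Black remote control lying flat, 170 mm (x) by 44 mm (y) by 18 mm high. The origin is the centre of its underside. It lies on the +y side of the speaker, at least 160 mm from the speaker's axis at the start.
- jar: White ceramic jar with a lid, closed, 100 mm in diameter and 107 mm high, standing on the -y side of the speaker. The origin is the centre of its underside. Farther to -y, beyond y = -0.6 m, a fixed white tilt-out bin 200 mm high stands on the shelf.
- maraca_a: Red maraca-shaped motion controller lying down, about 215 mm long (x) and 60 mm high: a ball head of 60 mm at +x, a white handle, and a square foot at -x. The origin is under it at mid-length, on the shelf.
- maraca_b: Yellow maraca-shaped motion controller, otherwise the same as the red one, lying next to it, farther from the speaker.
Not all that is in view belongs to the job. Of the things like the speaker, leave any that is purple or turquoise; of the rest the smaller one is meant.

How it is judged:
By the outcome, as a careful person would: the job done as asked, in the order asked, and still so for the second after the job is handed in, with the robot touching nothing.
It also fails if it takes over 64 s, if anything falls off the work surface, if the arm or the gripper's body presses on something with over 40 N, if the wrist force passes 120 N, or if a joint passes its speed limit or range.

## Working session

There is one attempt and no reset: what is moved stays moved. The work goes in short steps, Python scripts to look and compute and a shell command to move; the robot and the scene stay as the last step left them, time stands still between calls to the robot, and variables do not carry over. Pictures are saved under pics/ and viewed, about 8 in all and at most 12, crops included, and the job is handed in when it is done.

```bash
mkdir -p pics; ls; python3 - <<'E'
from workcell import *
import cv2
s=get_state(); print({k:np.round(v,3).tolist() if not isinstance(v,float) else v for k,v in s.items()} if 'np' in globals() else s)
for n in ("top","side"):
    c=read_camera(n); cv2.imwrite(f"pics/{n}0.png",c["image"][:,:,::-1]); print(n,c["K"],c["R"],c["t"])
E
```

```text
pics
{'clock': 0.0, 'joint_pos': array([ 9.96394387e-01,  3.14017412e-01,  4.49700528e-02,  1.30359644e+00,
       -2.58742410e-05,  1.43120587e+00]), 'qvel': array([-0.00059986, -0.00060658,  0.00023234, -0.00017836, -0.00041849,
        0.00042327]), 'tau': array([ 1.40153923e-03, -4.80630612e+01,  2.98531759e+01,  1.93793583e-02,
       -1.01185226e-04,  8.49734533e-06]), 'tcp_pos': array([0.24191918, 0.52101956, 0.20819558]), 'orientation': array([-3.10689273e-04,  2.15697056e-01,  9.76459895e-01, -8.70017873e-04]), 'wrist_force': array([0.87162722, 0.35584879, 0.12525885]), 'ft_torque': array([-0.04688498,  0.00636025, -0.0225568 ]), 'finger_gap': 0.08525164144514012}
top [[504.74948449   0.         320.36631897]
 [  0.         504.74948449 197.42124509]
 [  0.           0.           1.        ]] [[ 0.00292313 -0.9999934  -0.00215946]
 [-0.97924657 -0.00242485 -0.20265802]
 [ 0.20265145  0.00270704 -0.97924719]] [-0.05798761  0.55279492  1.60442825]
side [[482.69513765   0.         321.7374603 ]
 [  0.         482.69513765 195.50757271]
 [  0.           0.           1.        ]] [[ 0.9900139  -0.14091794  0.00382232]
 [-0.09394241 -0.67972013 -0.72743067]
 [ 0.10510614  0.71980739 -0.68617054]] [-0.54487917  0.09577332  1.66168944]
```

View pics/top0.png

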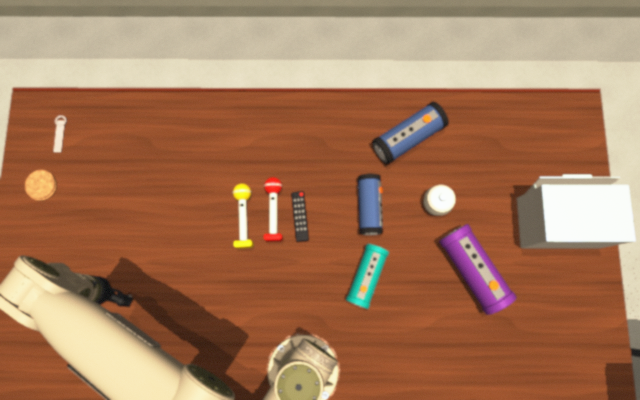

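View pics/side0.png

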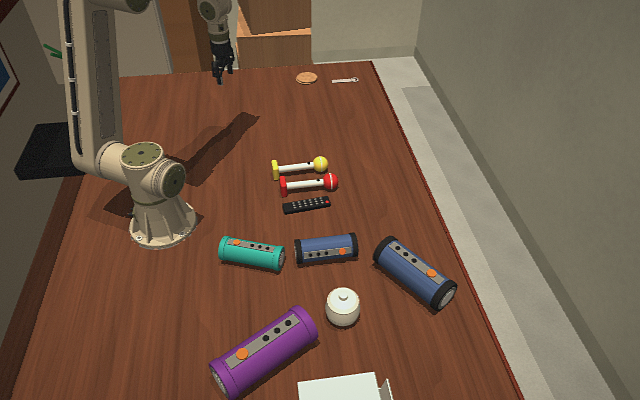

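Candidates, as top-view and side-view pixels:
- Small blue: (370,205) / (326,250)
- Larger blue: (410,133) / (415,272)
- Turquoise: (368,276) / (251,254)
- Purple: (477,270) / (265,350)

The small blue one is the target, as the smaller of the two that are neither purple nor turquoise. Next I measure it and confirm it in an enlarged crop.

```bash
cat > h.py <<'E'
from workcell import *
import numpy as np, cv2
def ray(c,p):
    o=-c["R"].T@c["t"]; d=c["R"].T@np.linalg.solve(c["K"],[p[0],p[1],1.]); return o,d/np.linalg.norm(d)
def onplane(c,p,z):
    o,d=ray(c,p); return o+d*(z-o[2])/d[2]
def proj(c,X):
    q=c["K"]@(c["R"]@np.asarray(X,float)+c["t"]); return q[:2]/q[2]
def hsv(c): return cv2.cvtColor(c["image"],cv2.COLOR_RGB2HSV)
def orange(c,box):
    u0,v0,u1,v1=box; h=hsv(c)[v0:v1,u0:u1]
    m=cv2.inRange(h,(5,150,120),(20,255,255)); M=cv2.moments(m,True)
    return (M["m10"]/M["m00"]+u0,M["m01"]/M["m00"]+v0,M["m00"]) if M["m00"]>3 else None
def strip_angle(c,px,a,u,r):
    """ray through px onto cylinder radius r about axis point a, horizontal direction u; returns angle off vertical towards -y (deg) and distance along axis"""
    o,d=ray(c,px); P=lambda v:v-u*(v@u)
    w=P(o-a); e=P(d); A,B,C=e@e,2*w@e,w@w-r*r; D=B*B-4*A*C
    s=(-B-np.sqrt(max(D,0)))/(2*A); q=o+s*d-a; n=np.cross([0,0,1],u) # +y side
    return np.degrees(np.arctan2(-(q@n),q[2])), q@u, D>0
E
python3 - <<'E'
from h import *
T=read_camera("top"); S=read_camera("side")
h=hsv(T); b=(345,165,395,245); sub=h[b[1]:b[3],b[0]:b[2]]
# wood is reddish-brown: speaker = not wood (blue or dark or grey)
m=((cv2.inRange(sub,(95,60,30),(130,255,255))>0)|(sub[:,:,2]<60)|(sub[:,:,1]<60)).astype(np.uint8)
m=cv2.morphologyEx(m,cv2.MORPH_OPEN,np.ones((3,3)))
k=max(cv2.findContours(m,cv2.RETR_EXTERNAL,cv2.CHAIN_APPROX_NONE)[0],key=cv2.contourArea)
r=cv2.minAreaRect(k); box=cv2.boxPoints(r)+[b[0],b[1]]; print("rect",r,box)
mids=[]
for v in range(180,232,4):
    xs=np.where(m[v-b[1]]>0)[0]; mids.append(((xs.min()+xs.max())/2+b[0],v,xs.max()-xs.min()+1))
W=np.array([onplane(T,p,0.039) for p in mids]); print(np.round(np.c_[np.array(mids),W[:,:2]],3))
bo=orange(S,(290,230,362,270)); print("button side",bo, "top",orange(T,b))
for n,(c,bb) in {"s":(S,(280,220,480,320)),"t":(T,(340,90,460,250))}.items():
    i=c["image"][bb[1]:bb[3],bb[0]:bb[2],::-1]; i=cv2.resize(i,None,fx=3.5,fy=3.5,interpolation=cv2.INTER_CUBIC); cv2.imwrite(f"pics/crop_{n}.png",i)
    if n=="s": A=i
    else: B=i
Hh=max(A.shape[0],B.shape[0]); A=cv2.copyMakeBorder(A,0,Hh-A.shape[0],0,0,0);cv2.imwrite("pics/crop.png",cv2.resize(np.hstack([A,B]),None,fx=.7,fy=.7))
# others on the top view
for nm,z,p in (("remote",0.018,(300,216)),("jar",0.1,(439,200)),("redmaraca",.03,(273,210)),("turq",.04,(368,276)),("bigblue",.05,(410,133))): print(nm,np.round(onplane(T,p,z),3))
E
```

```text
rect ((24.347122192382812, 39.02511215209961), (58.49521255493164, 22.060611724853516), 87.79740142822266) [[357.20088863 175.22304153]
 [379.24520111 174.37518692]
 [381.4933548  232.82717896]
 [359.44904327 233.67503357]]
[[ 3.685e+02  1.800e+02  2.200e+01  6.170e-01 -2.170e-01]
 [ 3.685e+02  1.840e+02  2.200e+01  6.030e-01 -2.170e-01]
 [ 3.675e+02  1.880e+02  2.000e+01  5.890e-01 -2.140e-01]
 [ 3.680e+02  1.920e+02  2.100e+01  5.750e-01 -2.150e-01]
 [ 3.690e+02  1.960e+02  2.300e+01  5.620e-01 -2.180e-01]
 [ 3.695e+02  2.000e+02  2.200e+01  5.480e-01 -2.200e-01]
 [ 3.695e+02  2.040e+02  2.200e+01  5.350e-01 -2.190e-01]
 [ 3.695e+02  2.080e+02  2.200e+01  5.210e-01 -2.190e-01]
 [ 3.695e+02  2.120e+02  2.200e+01  5.080e-01 -2.190e-01]
 [ 3.695e+02  2.160e+02  2.200e+01  4.940e-01 -2.190e-01]
 [ 3.700e+02  2.200e+02  2.300e+01  4.810e-01 -2.200e-01]
 [ 3.705e+02  2.240e+02  2.200e+01  4.680e-01 -2.220e-01]
 [ 3.705e+02  2.280e+02  2.200e+01  4.540e-01 -2.210e-01]]
button side (326.05148514851487, 246.67524752475248, 505.0) top (369.7074181516784, 204.30294239535849, 2413.0)
remote [0.497 0.012 0.018]
jar [ 0.536 -0.436  0.1  ]
redmaraca [0.515 0.101 0.03 ]
turq [ 0.298 -0.211  0.04 ]
bigblue [ 0.778 -0.36   0.05 ]
```

View pics/crop.png

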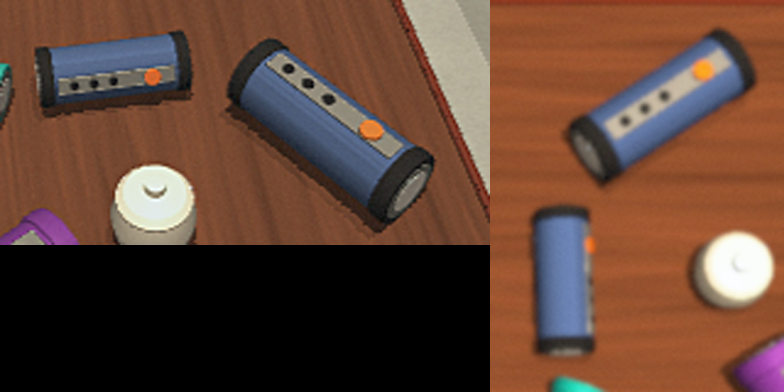

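The crop confirms the small blue speaker at side (326,250) and top (370,205). Its orange button is at about side (342,251) and top (381,190), on the −y flank. I'll compute the button angle and start the approach.

```bash
sed -i 's/(5,150,120),(20,255,255)/(6,170,195),(18,255,255)/' h.py; python3 - <<'E'
from h import *
T=read_camera("top"); S=read_camera("side")
bs=orange(S,(330,238,356,262)); bt=orange(T,(374,180,390,200)); print(bs,bt)
o1,d1=ray(S,bs);o2,d2=ray(T,bt)
k=np.linalg.lstsq(np.c_[d1,-d2],o2-o1,rcond=None)[0]; P=(o1+k[0]*d1+o2+k[1]*d2)/2
print("button triang",P, "gap",np.linalg.norm(o1+k[0]*d1-o2-k[1]*d2))
for y in (1.0,2.0):
  yaw=np.radians(y); u=np.array([np.cos(yaw),np.sin(yaw),0])
  for dy in (-.004,0,.004):
    a=np.array([.53,-.219+dy,.039]); print(y,dy,"S",strip_angle(S,bs,a,u,.0405),"T",strip_angle(T,bt,a,u,.0405))
# near/far ends
print("far end top ring z~.06",onplane(T,(368,174.9),.06),"near bottom",onplane(T,(370.5,233.2),.01))
E
python3 -m crank '{"travel": [[-0.7,-0.65,0],[-1.4,-1.35,0],[-2.1,-2.0,0],[-2.8,-2.7,0],[-3.5,-3.4,0]], "turn": [0.12,0.24,0.36,0.48,0.6]}' 0
```

```text
(341.7096774193548, 250.70967741935485, 31.0) (380.85714285714283, 189.42857142857142, 14.0)
button triang [ 0.57778919 -0.25555533  0.06114968] gap 0.0030530348186039303
1.0 -0.004 S (np.float64(56.61023940790024), np.float64(0.04563475545788541), np.True_) T (np.float64(55.19798050402895), np.float64(0.04856248162893289), np.True_)
1.0 0 S (np.float64(61.242143541184326), np.float64(0.046098563653603084), np.True_) T (np.float64(72.37541225125625), np.float64(0.050898522884447225), np.True_)
1.0 0.004 S (np.float64(66.02899834932643), np.float64(0.046605634766922366), np.True_) T (np.float64(82.94112271643395), np.float64(0.05235439035080077), np.False_)
2.0 -0.004 S (np.float64(57.51864421865339), np.float64(0.04514795553612048), np.True_) T (np.float64(57.87729111707604), np.float64(0.04832145186411699), np.True_)
2.0 0 S (np.float64(62.18709951510638), np.float64(0.04559229539957213), np.True_) T (np.float64(82.7239631063896), np.float64(0.05177678695202069), np.False_)
2.0 0.004 S (np.float64(67.02187592345345), np.float64(0.046084441780752904), np.True_) T (np.float64(82.72396310638993), np.float64(0.05152695764883716), np.False_)
far end top ring z~.06 [ 0.62883096 -0.2141184   0.06      ] near bottom [ 0.44113811 -0.22392568  0.01      ]
clock: 0.72
tcp_pos: [0.312, 0.3377, 0.209]
orientation: [0.0, 0.497, 0.868, 0.0]
wrist_force: [1.7, 0.1, 0.8]
finger_gap: 0.0256
```

```bash
python3 -m crank '{"travel": [[-1,-0.17,0],[-2,-0.34,0],[-3,-0.5,0],[-4,-0.67,0],[-5,-0.85,0]], "turn": [0.12,0.24,0.36,0.48,0.5]}' 0
```

```text
clock: 1.13
tcp_pos: [0.3851, 0.1481, 0.2094]
orientation: [0.0, 0.696, 0.718, 0.0]
wrist_force: [1.3, -0.5, -0.4]
finger_gap: -0.0
```

```bash
python3 -m crank '{"travel": [[-1,0.33,0],[-2,0.66,0],[-3,1,0],[-4,1.33,0],[-4.9,1.65,0]], "turn": [0,0,0,0,0]}'
python3 -m crank '{"travel": [[-1,0.33,0],[-2,0.66,0],[-3,1,0],[-4,1.33,0],[-4.8,1.65,0]], "turn": [0,0,0,0,0]}'
python3 -m crank '{"travel": [[0,0,0],[0,0,0]], "turn": [0,0]}'
python3 - <<'E'
from h import *
s=get_state(); print(s["tcp_pos"],s["joint_pos"])
c=read_camera("wrist"); cv2.imwrite("pics/w1.png",c["image"][:,:,::-1]); print(-c["R"].T@c["t"],c["R"])
for x in (.44,.53,.63): print(x,proj(c,[x,-.22,.039]))
E
```

```text
clock: 1.55
tcp_pos: [0.4581, -0.0459, 0.2093]
orientation: [0.0, 0.694, 0.719, 0.0]
wrist_force: [1.4, 0.9, -0.4]
finger_gap: 0.0
clock: 1.97
tcp_pos: [0.531, -0.236, 0.209]
orientation: [0.0, 0.695, 0.719, -0.0]
wrist_force: [0.8, -0.1, 0.1]
finger_gap: 0.0001
clock: 2.13
tcp_pos: [0.5307, -0.2349, 0.2079]
orientation: [-0.001, 0.695, 0.719, -0.0]
wrist_force: [-0.2, 0.5, 0.0]
finger_gap: 0.0004
[ 0.53074719 -0.23490712  0.20794064] [-5.55059978e-01  3.25449576e-01  6.03285672e-02  1.30715183e+00
  1.87612742e-04  9.82717212e-01]
[ 0.52774069 -0.16427801  0.37363017] [[ 9.99443954e-01  3.33433794e-02 -5.19722908e-05]
 [ 3.20683205e-02 -9.60795714e-01  2.75396475e-01]
 [ 9.13271439e-03 -2.75245008e-01 -9.61330733e-01]]
0.44 [232.88826989 157.00699077]
0.53 [315.07476264 159.72995821]
0.63 [405.92422666 162.73994348]
```

View pics/w1.png

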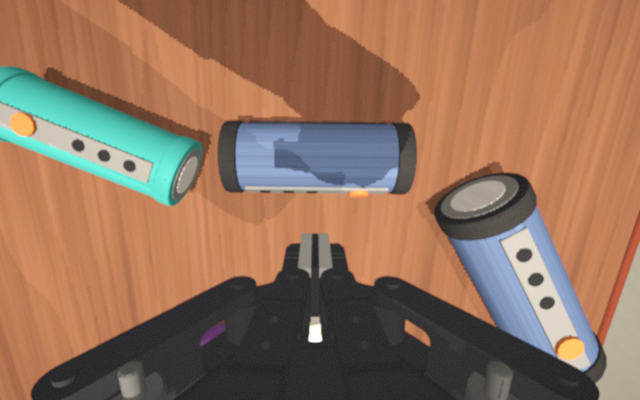

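The wrist view shows the blue speaker with its rings at u 219–415 and v 121–193. The strip is just visible on the −y edge (v≈190), with the orange button at about (359,194). I'll refine the axis from this view.

```bash
cat >> h.py <<'E'
def axis_wrist(c,box,R=.039):
    """axis from the black end rings in the wrist view: bisecting rays of ring edges, cast onto z=.039"""
    u0,v0,u1,v1=box; h=hsv(c)[v0:v1,u0:u1]
    m=((h[:,:,2]<75)&((h[:,:,1]<110)|(h[:,:,2]<55))).astype(np.uint8)
    m=cv2.morphologyEx(m,cv2.MORPH_OPEN,np.ones((5,5)))
    n,l,s,ct=cv2.connectedComponentsWithStats(m); out=[]
    for i in sorted(range(1,n),key=lambda i:-s[i,4])[:2]:
        x,y,w,hh,a=s[i]; out.append((x+u0,y+v0,w,hh,a))
    return sorted(out)
E
python3 - <<'E'
from h import *
c=read_camera("wrist")
r=axis_wrist(c,(205,105,425,210)); print(r)
pts=[]
for x,y,w,hh,a in r:
    u=x+w/2; 
    d=[ray(c,(u,v))[1] for v in (y,y+hh)]; b=d[0]+d[1]; o=ray(c,(u,y))[0]; pts.append(o+b*(.039-o[2])/b[2])
A,B=pts; e=B-A; print(A,B,np.degrees(np.arctan2(e[1],e[0])),(A+B)/2,np.linalg.norm(e),"expect .177")
print("ends",onplane(c,(r[0][0],157),.039),onplane(c,(r[1][0]+r[1][2],157),.039))
bt=orange(c,(340,180,380,205)); print("button",bt)
u=e/np.linalg.norm(e); print(strip_angle(c,bt,(A+B)/2,u,.041))
E
```

```text
[(np.int32(222), np.int32(123), np.int32(18), np.int32(19), np.int32(275)), (np.int32(396), np.int32(125), np.int32(17), np.int32(22), np.int32(253))]
[ 0.43833416 -0.19229791  0.039     ] [ 0.62465634 -0.18948808  0.039     ] 0.8639811221241909 [ 0.53149525 -0.190893    0.039     ] 0.18634336479025118 expect .177
ends [ 0.42742664 -0.21903036  0.039     ] [ 0.63657094 -0.21170004  0.039     ]
button (356.6521739130435, 196.6086956521739, 23.0)
(np.float64(73.86111118643116), np.float64(0.04291417966685049), np.False_)
```

Reading the ring edges by hand gives the axis centre at about (0.532, −0.217), yaw about +1.7° and the strip about 65–72° off vertical. I descend to just above the cloth, 10 mm −x of the middle and 8 mm −y of the axis.

```bash
python3 -m crank '{"travel": [[0.1,-0.1,0.9],[0.25,-0.25,1.8],[0.25,-0.25,2.6],[0.25,-0.25,3.05],[0.25,-0.25,3.05]], "turn": [0,0,0,0,0]}'
python3 -m crank '{"travel": [[0,0,0.08],[0,0,0.16],[0,0,0.22]], "turn": [0,0,0]}'
```

```text
clock: 2.65
tcp_pos: [0.5168, -0.2196, 0.0832]
orientation: [-0.004, 0.693, 0.721, -0.001]
wrist_force: [-0.3, -0.1, 0.0]
finger_gap: -0.0004
clock: 2.9
tcp_pos: [0.5217, -0.2237, 0.0801]
orientation: [0.002, 0.694, 0.72, 0.0]
wrist_force: [0.6, 0.7, 0.4]
finger_gap: 0.0006
```

```bash
python3 -m crank '{"travel": [[0,0,0.04],[0,0,0.08],[0,0,0.08]], "turn": [0,0,0]}'
python3 -m crank '{"travel": [[0,0,0],[0,0,0]], "turn": [0,0]}'
```

```text
clock: 3.15
tcp_pos: [0.5206, -0.2236, 0.0755]
orientation: [0.0, 0.694, 0.72, 0.0]
wrist_force: [0.5, 1.0, -0.3]
finger_gap: -0.0
clock: 3.32
tcp_pos: [0.5205, -0.2236, 0.0753]
orientation: [0.0, 0.694, 0.72, 0.0]
wrist_force: [0.3, 0.7, 0.3]
finger_gap: 0.0002
```

```bash
python3 -m crank '{"travel": [[0,0,0.03],[0,0,0.03]], "turn": [0,0]}'
python3 -m crank '{"travel": [[0,0,0.03],[0,0,0.03]], "turn": [0,0]}'
```

```text
clock: 3.48
tcp_pos: [0.5203, -0.2235, 0.0738]
orientation: [-0.0, 0.694, 0.72, 0.0]
wrist_force: [0.6, 0.4, -1.1]
finger_gap: 0.0003
clock: 3.65
tcp_pos: [0.5202, -0.2234, 0.0724]
orientation: [-0.0, 0.694, 0.72, 0.0]
wrist_force: [0.9, 0.3, 0.1]
finger_gap: -0.0001
```

```bash
python3 - <<'E'
from h import *
w=read_camera("wrist"); t=read_camera("top"); s=read_camera("side"); print(get_state()["wrist_force"])
B=s["image"][200:300,260:420]; C=t["image"][150:250,320:440]
B=cv2.resize(B,None,fx=2.5,fy=2.5,interpolation=cv2.INTER_CUBIC);C=cv2.resize(C,None,fx=2.5,fy=2.5,interpolation=cv2.INTER_CUBIC)
o=np.zeros((570,700,3),np.uint8); o[:250,:400]=B; o[:250,400:700]=C; o[250:570,:512]=cv2.resize(w["image"],(512,320)); cv2.imwrite("pics/c2.png",o[:,:,::-1])
E
```

```text
[ 0.19423481 -0.45642695  1.06889439]
```

View pics/c2.png

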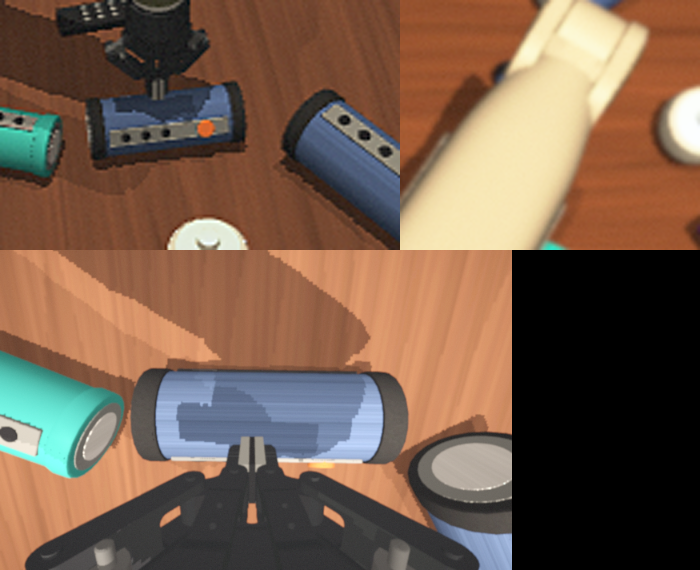

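```bash
python3 - <<'E'
from h import *
c=read_camera("wrist"); print(get_state()["tcp_pos"],get_state()["wrist_force"])
pts=[]
for u,v0,v1 in ((185,146,263),(487,154,266)):
    d=[ray(c,(u,v))[1] for v in (v0,v1)]; b=d[0]+d[1]; o=ray(c,(u,v0))[0]; p=o+b*(.039-o[2])/b[2]
    n=[np.degrees(np.arccos(d[0]@d[1]))/2, np.degrees(np.arcsin(.039/np.linalg.norm((p-o)[1:])))]; print(p,n); pts.append(p)
t=get_state()["tcp_pos"]; print("tip px",proj(c,t), "axis-top px at tip x",proj(c,[t[0],(pts[0]+pts[1])[1]/2,.0755]))
E
```

```text
[ 0.52036455 -0.22344982  0.07267031] [0.94451664 0.1652472  0.41637222]
[ 0.43126581 -0.21970058  0.039     ] [np.float64(9.942297960872525), np.float64(10.69230945597568)]
[ 0.63748982 -0.21616332  0.039     ] [np.float64(9.017647874745371), np.float64(10.749264672379688)]
tip px [315.87713121 233.2871026 ] axis-top px at tip x [316.26387166 226.26498606]
```

```bash
python3 -m crank '{"travel": [[0,0,0.025],[0,0,0.025],[0,0,0.025]], "turn": [0,0,0]}'
python3 -m crank '{"travel": [[0,0,0.025],[0,0,0.025],[0,0,0.025]], "turn": [0,0,0]}'
```

```text
clock: 4.1
tcp_pos: [0.5203, -0.2234, 0.0716]
orientation: [-0.0, 0.694, 0.72, 0.0]
wrist_force: [-0.6, 0.5, 0.2]
finger_gap: -0.0
clock: 4.35
tcp_pos: [0.5203, -0.2234, 0.0706]
orientation: [-0.0, 0.694, 0.72, 0.0]
wrist_force: [0.1, -0.0, -0.0]
finger_gap: 0.0002
```

```bash
cat >> h.py <<'E'
def axis_edge(c,us,v0=20,v1=330,z=.039,r=.0365,side=-1):
    """blue barrel edge pixel per column -> axis (x,y) at height z, from the tangent ray (yaw ~0 assumed for tangency)"""
    h=hsv(c); m=cv2.inRange(h,(100,70,40),(128,255,255)); m=cv2.morphologyEx(m,cv2.MORPH_OPEN,np.ones((3,3))); out=[]
    for u in us:
        vs=np.where(m[v0:v1,u])[0]
        if len(vs)<5: continue
        v=v0+(vs.min()-.5 if side<0 else vs.max()+.5); o,d=ray(c,(u,v)); e=d[1:]/np.linalg.norm(d[1:])
        n=np.array([-e[1],e[0]]); n=n if n[0]<0 else -n   # towards -y
        n=n if side<0 else -n
        q=o[1:]+n*r; s=(z-q[1])/e[1]; y=q[0]+s*e[0]
        p=onplane(c,(u,v),z+r*n[1]); out.append((p[0],y,v))
    return np.array(out)
def fit(a):
    k=np.polyfit(a[:,0]-.534,a[:,1],1); return "yaw %.2f deg, y at x=.534: %.4f, resid %.4f"%(np.degrees(np.arctan(k[0])),k[1],np.std(np.polyval(k,a[:,0]-.534)-a[:,1]))
E
python3 - <<'E'
from h import *
c=read_camera("wrist")
for side in (-1,1):
  us=list(range(225,445,15)) if side<0 else [225,240,255,375,390,440]
  a=axis_edge(c,us,side=side); print(side,fit(a)); print(np.round(a[[0,-1]],4))
S=read_camera("side"); print(orange(S,(325,230,360,265)))
cv2.imwrite("pics/w3.png",c["image"][:,:,::-1])
E
```

```text
-1 yaw 1.15 deg, y at x=.534: -0.2180, resid 0.0002
[[  0.4622  -0.2194 151.5   ]
 [  0.5937  -0.217  155.5   ]]
1 yaw 6.10 deg, y at x=.534: -0.2097, resid 0.0082
[[ 4.522e-01 -2.150e-01  2.555e+02]
 [ 6.115e-01 -1.870e-01  2.225e+02]]
(341.7096774193548, 250.70967741935485, 31.0)
```

View pics/w3.png

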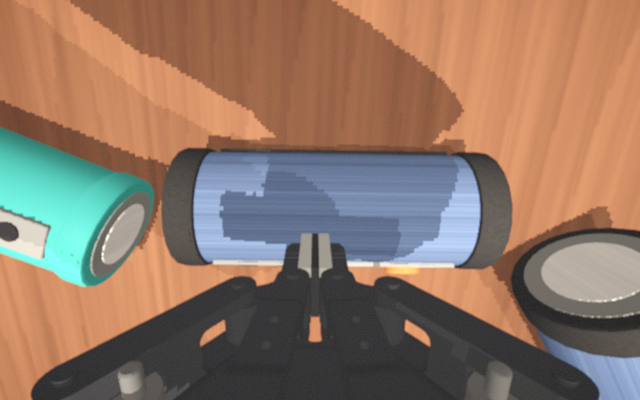

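```bash
python3 - <<'E'
from h import *
S=read_camera("side"); t=get_state()["tcp_pos"]; print(t, get_state()["wrist_force"],proj(S,t), proj(S,t+[0,-.011,0]),proj(S,t+[0,0,.01]))
B=S["image"][210:275,285:375]; cv2.imwrite("pics/s4.png",cv2.resize(B,None,fx=8,fy=8,interpolation=cv2.INTER_NEAREST)[:,:,::-1])
E
```

```text
[ 0.52037392 -0.22344502  0.07067603] [ 0.27186445 -0.31935272  0.80072152] [322.39591703 242.70450594] [322.8984996  245.36122398] [322.4112273  240.57982637]
```

View pics/s4.png

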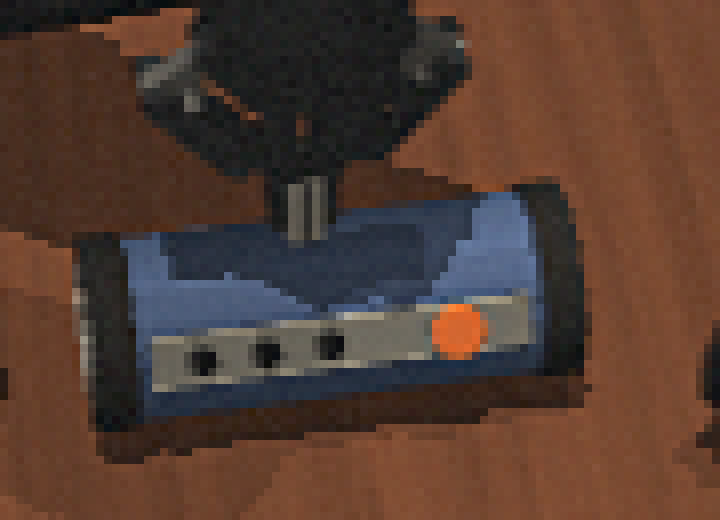

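The side view puts the visible tip at (323.5,240.3), but the reported TCP projects to (322.4,242.7). The speaker hasn't moved. The real fingertip end must be well above the reported TCP, which fits the lack of contact. I'll keep descending in small steps and watch the force.

```bash
python3 -m crank '{"travel": [[0,0,0.05],[0,0,0.1],[0,0,0.15],[0,0,0.2],[0,0,0.2]], "turn": [0,0,0,0,0]}'
python3 - <<'E'
from h import *
S=read_camera("side"); print(get_state()["wrist_force"],orange(S,(325,230,360,265)))
E
```

```text
clock: 4.92
tcp_pos: [0.52, -0.2232, 0.062]
orientation: [-0.001, 0.694, 0.72, -0.0]
wrist_force: [-0.7, 0.5, -0.8]
finger_gap: -0.0
[ 0.37098009 -0.05113493  0.62663905] (341.7096774193548, 250.70967741935485, 31.0)
```

```bash
python3 -m crank '{"travel": [[0,0,0.04],[0,0,0.08],[0,0,0.08]], "turn": [0,0,0]}'
python3 -m crank '{"travel": [[0,0,0.025],[0,0,0.05],[0,0,0.05]], "turn": [0,0,0]}'
python3 - <<'E'
from h import *
S=read_camera("side"); print(get_state()["wrist_force"],orange(S,(325,230,360,265)))
E
```

```text
clock: 5.22
tcp_pos: [0.5202, -0.2233, 0.0591]
orientation: [-0.0, 0.694, 0.72, 0.0]
wrist_force: [0.9, -0.1, -0.3]
finger_gap: -0.0004
clock: 5.47
tcp_pos: [0.5203, -0.2234, 0.0573]
orientation: [-0.0, 0.694, 0.72, 0.0]
wrist_force: [0.5, 0.3, 0.9]
finger_gap: -0.0002
[-0.384799   -0.25371218  0.33720492] (341.7096774193548, 250.70967741935485, 31.0)
```

```bash
python3 -m crank '{"travel": [[0,0,0.025],[0,0,0.05],[0,0,0.05]], "turn": [0,0,0]}'
python3 -m crank '{"travel": [[0,0,0.025],[0,0,0.05],[0,0,0.05]], "turn": [0,0,0]}'
python3 -m crank '{"travel": [[0,0,0.025],[0,0,0.05],[0,0,0.05]], "turn": [0,0,0]}'
python3 - <<'E'
from h import *
S=read_camera("side"); print(get_state()["wrist_force"],orange(S,(325,230,360,265)))
t=get_state()["tcp_pos"];print(proj(S,t))
B=S["image"][200:275,275:375]; cv2.imwrite("pics/s5.png",cv2.resize(B,None,fx=6,fy=6,interpolation=cv2.INTER_NEAREST)[:,:,::-1])
E
```

```text
clock: 5.77
tcp_pos: [0.5202, -0.2234, 0.0553]
orientation: [-0.0, 0.694, 0.72, 0.0]
wrist_force: [-0.6, 0.5, -0.7]
finger_gap: 0.0003
clock: 6.02
tcp_pos: [0.5204, -0.2235, 0.0534]
orientation: [0.0, 0.694, 0.72, 0.0]
wrist_force: [0.8, 0.2, -0.6]
finger_gap: 0.0
clock: 6.27
tcp_pos: [0.5206, -0.2242, 0.0531]
orientation: [0.001, 0.694, 0.72, -0.0]
wrist_force: [-4.0, 0.6, 10.6]
finger_gap: 0.0003
[-3.3859091   0.21952612 11.10637966] (341.7096774193548, 251.09677419354838, 31.0)
[322.46379786 246.56777048]
```

Contact: 11 N at a reported z of 0.053, so the true tip sits about 22 mm above the reported TCP. First stroke towards +y.

```bash
python3 -m crank '{"travel": [[0.1,0,0],[0.2,0,0],[0.32,0,0],[0.44,0,0],[0.5,0,0]], "turn": [0,0,0,0,0]}'
python3 - <<'E'
from h import *
S=read_camera("side"); c=read_camera("wrist"); print(get_state()["wrist_force"],get_state()["tcp_pos"],orange(S,(325,230,360,265)))
print(fit(axis_edge(c,range(225,445,15),v0=80)))
E
```

```text
clock: 6.73
tcp_pos: [0.5201, -0.2038, 0.0532]
orientation: [0.001, 0.694, 0.72, -0.0]
wrist_force: [-2.8, 0.5, 9.1]
finger_gap: 0.0002
[-2.47412445  0.3574168   9.97497815] [ 0.52013713 -0.20374188  0.05315278] (341.05555555555554, 245.25, 36.0)
yaw 1.30 deg, y at x=.534: -0.2075, resid 0.0002
```

The speaker rolls as expected: the tip moved 20 mm and the axis 10.5 mm. Continuing the stroke, then lifting to re-index.

```bash
python3 -m crank '{"travel": [[0.1,0,0],[0.2,0,0],[0.25,0,0],[0.25,0,0]], "turn": [0,0,0,0]}'
python3 -m crank '{"travel": [[0,0,-0.1],[0,0,-0.3],[-0.25,0,-0.3],[-0.5,0,-0.3],[-0.5,0,-0.3]], "turn": [0,0,0,0,0]}'
cat >> h.py <<'E'
def report(yaw=1.3,boxS=(320,215,365,265),us=range(225,445,15),v0=60,boxW=None):
    S=read_camera("side"); c=read_camera("wrist"); a=axis_edge(c,us,v0=v0); print(fit(a))
    k=np.polyfit(a[:,0]-.534,a[:,1],1); u=np.array([1,k[0],0]);u/=np.linalg.norm(u); A=np.array([.534,k[1],.039])
    b=orange(S,boxS); s=get_state(); print("F",np.round(s["wrist_force"],1),"tcp",np.round(s["tcp_pos"],4),"tip-axis y mm",1000*(s["tcp_pos"][1]-np.polyval(k,s["tcp_pos"][0]-.534)))
    if b: print("side",np.round(b,1),strip_angle(S,b,A,u,.0412))
    if boxW:
        w=orange(c,boxW); print("wrist",w, w and strip_angle(c,w,A,u,.0412))
    return S,c,A,u
E
python3 -c "
from h import *
S,c,A,u=report(boxW=(330,180,430,300)); cv2.imwrite('pics/w6.png',c['image'][:,:,::-1])"
```

```text
clock: 7.17
tcp_pos: [0.5199, -0.1936, 0.053]
orientation: [0.001, 0.694, 0.72, 0.0]
wrist_force: [-2.6, 0.0, 8.5]
finger_gap: -0.0001
clock: 7.58
tcp_pos: [0.5206, -0.2159, 0.0636]
orientation: [0.001, 0.695, 0.719, -0.0]
wrist_force: [1.3, -0.3, 0.4]
finger_gap: -0.0002
yaw 1.26 deg, y at x=.534: -0.2030, resid 0.0002
F [-1.3  0.   0.4] tcp [ 0.5198 -0.2142  0.0631] tip-axis y mm -10.890576235497607
side [341.  242.8  25. ] (np.float64(43.52324077715219), np.float64(0.04353086800665752), np.True_)
wrist (408.6517857142857, 257.33482142857144, 224.0) (np.float64(29.957465172769684), np.float64(0.03748513966790826), np.True_)
```

View pics/w6.png

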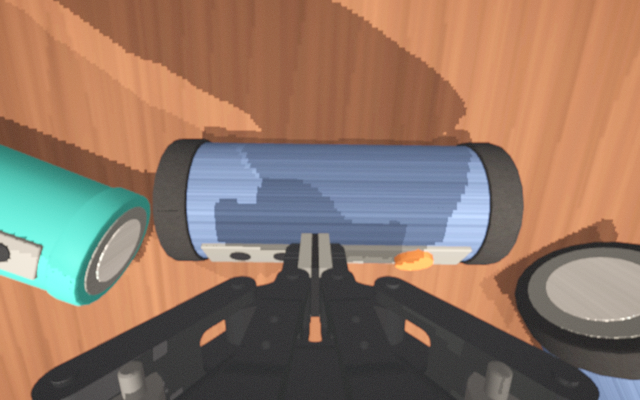

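```bash
python3 -m crank '{"travel": [[0.1,0,0.1],[0.1,0,0.2],[0.1,0,0.25],[0.1,0,0.3],[0.1,0,0.3]], "turn": [0,0,0,0,0]}'
python3 -m crank '{"travel": [[0.1,0,0],[0.22,0,0],[0.34,0,0],[0.46,0,0],[0.5,0,0]], "turn": [0,0,0,0,0]}'
python3 -c "
from h import *
report()"
```

```text
clock: 8.1
tcp_pos: [0.5195, -0.2099, 0.0531]
orientation: [0.001, 0.694, 0.72, -0.001]
wrist_force: [-6.9, -1.3, 13.2]
finger_gap: -0.0001
clock: 8.52
tcp_pos: [0.519, -0.1893, 0.0531]
orientation: [0.001, 0.694, 0.72, -0.0]
wrist_force: [-4.0, -0.7, 12.8]
finger_gap: 0.0001
yaw 1.26 deg, y at x=.534: -0.1930, resid 0.0002
F [-3.6 -0.5 13.2] tcp [ 0.519  -0.1894  0.0531] tip-axis y mm 3.9045397422767247
side [339.4 236.7  29. ] (np.float64(26.756109810675657), np.float64(0.04187779350110317), np.True_)
```

```bash
python3 -m crank '{"travel": [[0,0,-0.1],[0,0,-0.3],[-0.25,0,-0.3],[-0.25,0,-0.3]], "turn": [0,0,0,0]}'
python3 -m crank '{"travel": [[0,0,0.1],[0,0,0.18],[0,0,0.22],[0,0,0.26],[0,0,0.26]], "turn": [0,0,0,0,0]}'
python3 -c "
from h import *
report()"
```

```text
clock: 8.95
tcp_pos: [0.5204, -0.2011, 0.0639]
orientation: [0.001, 0.694, 0.72, 0.0]
wrist_force: [0.8, -0.5, 0.7]
finger_gap: 0.0
clock: 9.37
tcp_pos: [0.5196, -0.2007, 0.0544]
orientation: [0.001, 0.694, 0.72, -0.001]
wrist_force: [-4.6, -2.2, 12.2]
finger_gap: -0.0003
yaw 1.31 deg, y at x=.534: -0.1936, resid 0.0002
F [-3.9 -2.4 12.5] tcp [ 0.5195 -0.2006  0.0544] tip-axis y mm -6.683358775153331
side [340.  237.5  21. ] (np.float64(30.080334620339503), np.float64(0.04343106894203409), np.True_)
```

```bash
python3 -m crank '{"travel": [[0.1,0,0],[0.2,0,0],[0.3,0,0],[0.4,0,0],[0.4,0,0]], "turn": [0,0,0,0,0]}'
python3 -c "
from h import *
report()"
```

```text
clock: 9.88
tcp_pos: [0.5192, -0.1837, 0.0552]
orientation: [0.001, 0.694, 0.72, -0.0]
wrist_force: [-5.5, 0.1, 18.3]
finger_gap: 0.0002
yaw 1.30 deg, y at x=.534: -0.1852, resid 0.0002
F [-5.7 -0.4 18. ] tcp [ 0.5192 -0.1841  0.0552] tip-axis y mm 1.43061805064984
side [339.4 233.2  17. ] (np.float64(19.137639649063114), np.float64(0.04410232167714726), np.True_)
```

```bash
python3 -m crank '{"travel": [[0.1,0,0],[0.2,0,0],[0.25,0,0],[0.25,0,0]], "turn": [0,0,0,0]}'
python3 -m crank '{"travel": [[0,0,-0.1],[0,0,-0.3],[-0.25,0,-0.5],[-0.5,0,-0.8],[-0.5,0,-0.8]], "turn": [0,0,0,0,0]}'
python3 -c "
from h import *
S,c,A,u=report(boxW=(330,180,450,320)); cv2.imwrite('pics/w7.png',c['image'][:,:,::-1])"
```

```text
clock: 10.32
tcp_pos: [0.5189, -0.1735, 0.0548]
orientation: [0.001, 0.694, 0.72, 0.0]
wrist_force: [-3.4, 1.5, 15.5]
finger_gap: 0.0
clock: 10.73
tcp_pos: [0.521, -0.1962, 0.0873]
orientation: [0.002, 0.695, 0.719, 0.0]
wrist_force: [0.5, -0.3, -0.3]
finger_gap: 0.0001
yaw 1.17 deg, y at x=.534: -0.1799, resid 0.0002
F [-0.1  0.1 -0.8] tcp [ 0.5197 -0.1943  0.0853] tip-axis y mm -14.134695604333642
wrist (408.0648379052369, 214.58104738154614, 401.0) (np.float64(7.108482661682053), np.float64(0.04087524093525938), np.True_)
```

View pics/w7.png

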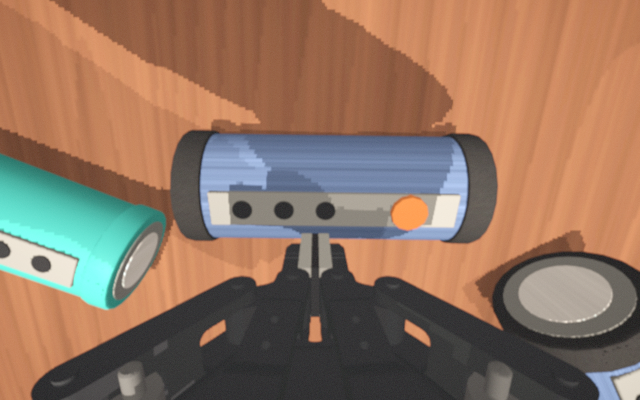

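The wrist view shows the strip on the near-top face, v 192–228, with the button at (410,213). About 7–10° is left, so I'll measure it more carefully using both barrel edges.

```bash
cat > m.py <<'E'
from h import *
def measure():
    c=read_camera("wrist"); w=c["image"].shape[1]
    h=hsv(c)
    a=axis_edge(c,range(230,440,15),v0=60); b=axis_edge(c,[u for u in range(225,440,8) if not 262<u<372],v0=60,v1=275,side=1)
    b=b[np.abs(b[:,1]-np.median(b[:,1]))<.003]
    print("far edge:",fit(a)); print("near edge:",fit(b))
    k=(np.polyfit(a[:,0]-.534,a[:,1],1)+np.polyfit(b[:,0]-.534,b[:,1],1))/2
    m=cv2.inRange(h,(6,150,200),(18,255,255)); m=cv2.morphologyEx(m,cv2.MORPH_OPEN,np.ones((9,9)))
    n,l,s,ct=cv2.connectedComponentsWithStats(m)
    u=np.array([1,k[0],0]);u/=np.linalg.norm(u)
    for i in range(1,n):
        if 200<s[i,4]<3000 and 330<ct[i,0]<470 and 120<ct[i,1]<300:
            for kk,nm in ((k,"mean"),(np.polyfit(a[:,0]-.534,a[:,1],1),"far")):
                A=np.array([.534,kk[1],.039]); print(nm,"btn",ct[i],s[i,4],"angle %.1f along %.4f"%strip_angle(c,ct[i],A,u,.0415)[:2])
            p=onplane(c,ct[i],.0805); print("button at z=.0805:",p)
    t=get_state()["tcp_pos"]; print("tcp",t,"axis y here",np.polyval(k,t[0]-.534))
    return c,k
if __name__=="__main__":
    c,k=measure()
    S=read_camera("side")
    for th in (0,5,10):
        a=np.radians(th); X=np.array([.534+.045,k[1]-.0415*np.sin(a),.039+.0415*np.cos(a)]); print(th,proj(S,X))
    m=cv2.inRange(hsv(S),(6,150,120),(18,255,255))[215:260,320:360]; n,l,s,ct=cv2.connectedComponentsWithStats(m); print(s[1:],ct[1:]+[320,215])
E
python3 m.py
```

```text
far edge: yaw 1.24 deg, y at x=.534: -0.1799, resid 0.0002
near edge: yaw 1.02 deg, y at x=.534: -0.1781, resid 0.0002
mean btn [410.94071588 214.73825503] 894 angle 6.4 along 0.0413
far btn [410.94071588 214.73825503] 894 angle 5.1 along 0.0413
button at z=.0805: [ 0.57532402 -0.18269641  0.0805    ]
tcp [ 0.51910991 -0.19366961  0.08474629] axis y here -0.1792959362587996
0 [338.63966799 228.29282554]
5 [338.82711322 229.15480483]
10 [339.01091376 230.08042978]
[[15  1  1  2  2]
 [20  0  6 10 26]
 [26  0  7  9 26]
 [35  0  3  2  4]
 [13  3  1  2  2]
 [36  3  1  1  1]
 [ 6  5  6  3 11]
 [37  5  3  4  6]
 [16  6  1  1  1]
 [12  8  1  1  1]
 [14  8  5  2  6]
 [34 10  1  1  1]
 [15 13  7  5 31]
 [35 12  1  1  1]
 [35 16  2  3  4]
 [36 21  2  1  2]
 [37 24  2  2  3]
 [36 27  4  5 13]
 [35 33  5  6 20]
 [22 38  2  2  2]
 [24 39  2  6  9]
 [29 38 11  7 39]
 [ 4 40 15  5 43]
 [39 40  1  1  1]
 [ 3 43  1  1  1]
 [ 1 44  1  1  1]] [[335.         216.5       ]
 [341.92307692 219.96153846]
 [348.84615385 219.84615385]
 [356.25       215.25      ]
 [333.         218.5       ]
 [356.         218.        ]
 [328.36363636 220.72727273]
 [358.33333333 221.66666667]
 [336.         221.        ]
 [332.         223.        ]
 [335.66666667 223.83333333]
 [354.         225.        ]
 [338.         230.        ]
 [355.         227.        ]
 [355.75       232.25      ]
 [356.5        236.        ]
 [357.33333333 239.66666667]
 [357.15384615 244.07692308]
 [357.25       250.4       ]
 [342.5        253.5       ]
 [344.44444444 256.77777778]
 [353.28205128 256.53846154]
 [331.90697674 257.06976744]
 [359.         255.        ]
 [323.         258.        ]
 [321.         259.        ]]
```

```bash
python3 -m crank '{"travel": [[0.25,0,0.2],[0.25,0,0.5],[0.25,0,0.65],[0.25,0,0.73],[0.25,0,0.78]], "turn": [0,0,0,0,0]}'
python3 -m crank '{"travel": [[0.08,0,0],[0.16,0,0],[0.23,0,0],[0.23,0,0]], "turn": [0,0,0,0]}'
python3 m.py | head -7
```

```text
clock: 11.35
tcp_pos: [0.5178, -0.1828, 0.0546]
orientation: [-0.001, 0.694, 0.72, -0.001]
wrist_force: [-9.9, 0.7, 25.7]
finger_gap: -0.0001
clock: 11.68
tcp_pos: [0.5174, -0.1732, 0.0544]
orientation: [-0.001, 0.694, 0.72, -0.0]
wrist_force: [-4.0, 0.4, 8.9]
finger_gap: -0.0003
far edge: yaw 1.44 deg, y at x=.534: -0.1757, resid 0.0002
near edge: yaw 1.02 deg, y at x=.534: -0.1399, resid 0.0002
mean btn [428.77419355 258.17790811] 1023 angle 27.0 along 0.0417
far btn [428.77419355 258.17790811] 1023 angle -1.9 along 0.0402
button at z=.0805: [ 0.57411791 -0.17344251  0.0805    ]
tcp [ 0.51745817 -0.17339686  0.05434499] axis y here -0.158151656589141
0 [337.54524468 223.4927173 ]
```

```bash
python3 -m crank '{"travel": [[0,0,-0.15],[0,0,-0.5],[-0.6,0,-1.1],[-1.2,0,-1.7],[-1.5,0,-1.9]], "turn": [0,0,0,0,0]}'
python3 -m crank '{"travel": [[0,0,0],[0,0,0]], "turn": [0,0]}' 
python3 - <<'E'
from m import *
c,k=measure(); print("cam",-c["R"].T@c["t"])
cv2.imwrite("pics/w8.png",c["image"][:,:,::-1])
S=read_camera("side"); B=S["image"][190:260,275:375]
cv2.imwrite("pics/s8.png",cv2.resize(B,None,fx=4,fy=4,interpolation=cv2.INTER_NEAREST)[:,:,::-1])
W=c["image"][:,:,::-1].copy(); W=np.hstack([cv2.resize(W[20:280,150:500],None,fx=1.1,fy=1.1),cv2.copyMakeBorder(cv2.imread("pics/s8.png"),0,6,0,0,0)]) ; cv2.imwrite("pics/c8.png",W)
E
```

```text
clock: 12.2
tcp_pos: [0.5228, -0.2369, 0.1334]
orientation: [0.003, 0.694, 0.72, 0.0]
wrist_force: [0.7, 0.1, 0.6]
finger_gap: -0.0001
clock: 12.37
tcp_pos: [0.521, -0.2346, 0.13]
orientation: [0.0, 0.695, 0.719, 0.0]
wrist_force: [-0.7, 0.4, -0.4]
finger_gap: 0.0002
far edge: yaw 1.20 deg, y at x=.534: -0.1754, resid 0.0002
near edge: yaw 0.73 deg, y at x=.534: -0.1730, resid 0.0011
mean btn [397.72461752 125.8650904 ] 719 angle 1.5 along 0.0412
far btn [397.72461752 125.8650904 ] 719 angle -0.2 along 0.0412
button at z=.0805: [ 0.57523103 -0.174547    0.0805    ]
tcp [ 0.52027256 -0.23361542  0.1291441 ] axis y here -0.17441485269612206
cam [ 0.51754135 -0.16383452  0.29563921]
```

View pics/c8.png

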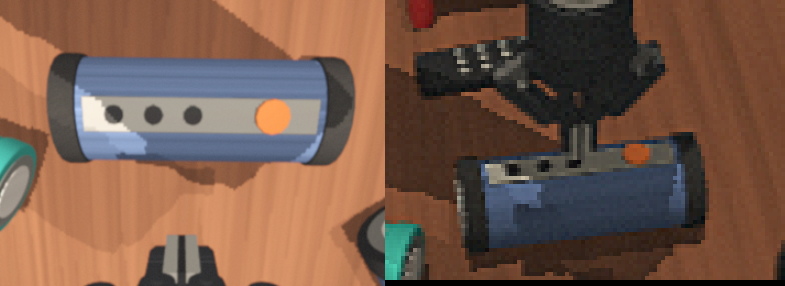

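```bash
python3 - <<'E'
from m import *
c=read_camera("wrist"); g=cv2.cvtColor(c["image"],cv2.COLOR_RGB2LAB).astype(float)
b=cv2.GaussianBlur(g[:,:,2],(3,3),0)   # LAB b: low = blue, ~128+ grey, high wood
R=[]
for u in (236,240,244,270,276,305,340,345,350,355,425,430):
    col=b[60:185,u]; blue=col<118
    e=np.flatnonzero(np.diff(blue.astype(int)))
    # subpixel crossings
    x=[60+i+(118-col[i])/(col[i+1]-col[i]) for i in e]
    if len(x)!=4: print(u,np.round(x,1)); continue
    o=ray(c,(u,100))[0]; d=[ray(c,(u,v))[1][1:] for v in x]; d=[q/np.linalg.norm(q) for q in d]
    bis=d[0]+d[3]; s=(.039-o[2])/bis[1]; y=o[1]+s*bis[0]
    half=np.degrees(np.arccos(d[0]@d[3]))/2; exp=np.degrees(np.arcsin(.0365/np.hypot(y-o[1],.039-o[2])))
    A=np.array([.534,y,.039]); th=[strip_angle(c,(u,v),A,np.array([1.,0,0]),.0391)[0] for v in x[1:3]]
    R.append((y+ (0.534-onplane(c,(u,115),.0765)[0])*.021,half-exp,th[0],th[1],np.mean(th))); print(u,np.round(x,1),np.round(R[-1],4))
print(np.median(R,0))
E
```

```text
236 [ 74.6 109.2 142.3 166.4] [ -0.175   -0.1517 -15.722   17.8121   1.045 ]
240 [ 74.6 109.  142.4 166.3] [ -0.1749  -0.1639 -15.7629  18.0518   1.1444]
244 [ 74.6 109.2 142.5 166.3] [ -0.1748  -0.1637 -15.6079  18.1559   1.274 ]
270 [ 75.1 109.7 142.8 166.2] [ -0.1746  -0.2214 -15.1257  18.3864   1.6303]
276 [ 75.1 109.7 142.7 166.6] [ -0.1746  -0.1878 -15.3164  18.05     1.3668]
305 [ 75.6 110.2 143.6 167.1] [ -0.1746  -0.1824 -15.2084  18.5247   1.6582]
340 [ 76.3 110.7 144.  167.7] [ -0.1746  -0.193  -15.316   18.3604   1.5222]
345 [ 76.4 111.  144.1 168. ] [ -0.1747  -0.173  -15.2223  18.2989   1.5383]
350 [ 76.4 110.9 144.2 168. ] [ -0.1746  -0.177  -15.3     18.4015   1.5508]
355 [ 76.6 111.  144.3 168. ] [ -0.1746  -0.1887 -15.2653  18.3926   1.5636]
425 [ 77.6 112.2 145.4 169.7] [ -0.1746  -0.1335 -15.1838  18.3525   1.5843]
430 [ 77.7 112.2 145.6 170.4] [ -0.1749  -0.0754 -15.6991  17.9812   1.141 ]
[ -0.1746286   -0.17500139 -15.30796021  18.32568796   1.53028246]
```

The strip is now 1.5° off vertical, consistent across columns. The button is at about (0.575, −0.175). Moving over it.

```bash
python3 -m crank '{"travel": [[0.7,0.7,0],[1.44,1.42,0],[1.44,1.42,0.7],[1.44,1.42,1.3],[1.44,1.42,1.45]], "turn": [0,0,0,0,0]}'
python3 -m crank '{"travel": [[0,0,0],[0,0,0]], "turn": [0,0]}'
python3 - <<'E'
from h import *
c=read_camera("wrist");S=read_camera("side"); print(get_state()["tcp_pos"])
W=cv2.resize(c["image"][60:300,130:520],None,fx=1.1,fy=1.1); B=cv2.resize(S["image"][190:256,290:370],None,fx=4,fy=4,interpolation=cv2.INTER_NEAREST)
cv2.imwrite("pics/c9.png",np.hstack([W,B])[:,:,::-1]); print(W.shape,B.shape)
E
```

```text
clock: 12.93
tcp_pos: [0.5726, -0.1714, 0.067]
orientation: [-0.004, 0.693, 0.721, -0.001]
wrist_force: [-1.7, -0.3, -0.3]
finger_gap: -0.0001
clock: 13.1
tcp_pos: [0.5748, -0.1741, 0.0716]
orientation: [-0.001, 0.694, 0.72, -0.0]
wrist_force: [-0.8, 0.2, 0.4]
finger_gap: -0.0001
[ 0.57608956 -0.17513029  0.07324387]
(264, 429, 3) (264, 320, 3)
```

View pics/c9.png

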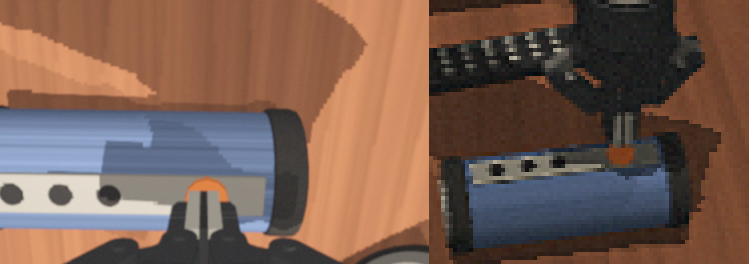

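Both views show the tips centred over the orange button. Pressing down.

```bash
python3 -m crank '{"travel": [[0,0,0.15],[0,0,0.3],[0,0,0.35],[0,0,0.37],[0,0,0.37]], "turn": [0,0,0,0,0]}'
python3 -m crank '{"travel": [[0,0,0.03],[0,0,0.05],[0,0,0.05]], "turn": [0,0,0]}'
```

```text
clock: 13.62
tcp_pos: [0.5755, -0.1748, 0.0572]
orientation: [0.0, 0.694, 0.72, 0.0]
wrist_force: [-0.6, 0.9, 1.7]
finger_gap: 0.0001
clock: 13.87
tcp_pos: [0.5755, -0.1747, 0.0553]
orientation: [0.0, 0.694, 0.72, 0.0]
wrist_force: [-1.1, -0.0, 3.7]
finger_gap: -0.0
```

```bash
python3 -m crank '{"travel": [[0,0,0.03],[0,0,0.05],[0,0,0.05]], "turn": [0,0,0]}'
```

```text
clock: 14.12
tcp_pos: [0.5757, -0.1749, 0.0549]
orientation: [0.001, 0.694, 0.72, 0.0]
wrist_force: [-4.4, 0.7, 12.4]
finger_gap: 0.0002
```

The force jumped to 12 N at z 0.0549 after the spring ramp, so the button is bottomed out. Lifting straight up and away.

```bash
python3 -m crank '{"travel": [[0,0,-0.05],[0,0,-0.12],[0,0,-0.3],[0,0,-0.8],[0,0,-1.5]], "turn": [0,0,0,0,0]}'
python3 -m crank '{"travel": [[-0.6,-0.5,-0.4],[-1.2,-1,-0.6],[-1.5,-1.5,-0.6],[-1.5,-1.5,-0.6]], "turn": [0,0,0,0]}'
python3 -m crank '{"travel": [[0,0,0],[0,0,0],[0,0,0]], "turn": [0,0,0]}'
python3 - <<'E'
from m import *
c,k=measure(); W=c["image"]; T=read_camera("top")
cv2.imwrite("pics/c10.png",np.hstack([cv2.resize(W,(480,300)),cv2.resize(T["image"][100:300,220:420],(300,300))])[:,:,::-1]); print(get_state()["wrist_force"],get_state()["clock"])
E
```

```text
clock: 14.53
tcp_pos: [0.5734, -0.1737, 0.1111]
orientation: [-0.003, 0.694, 0.72, -0.001]
wrist_force: [0.7, -0.1, 0.0]
finger_gap: 0.0002
clock: 14.87
tcp_pos: [0.5153, -0.2391, 0.1379]
orientation: [0.0, 0.696, 0.718, -0.001]
wrist_force: [0.2, -0.1, -0.1]
finger_gap: -0.0
clock: 15.12
tcp_pos: [0.5181, -0.2361, 0.1367]
orientation: [-0.0, 0.694, 0.72, 0.0]
wrist_force: [-0.3, 0.7, -0.0]
finger_gap: -0.0
far edge: yaw 1.27 deg, y at x=.534: -0.1754, resid 0.0002
near edge: yaw 1.07 deg, y at x=.534: -0.1734, resid 0.0006
mean btn [399.98561151 122.9381295 ] 695 angle 1.0 along 0.0413
far btn [399.98561151 122.9381295 ] 695 angle -0.4 along 0.0413
button at z=.0805: [ 0.57528888 -0.17420539  0.0805    ]
tcp [ 0.5181202  -0.2360185   0.13666809] axis y here -0.1746773046264068
[-1.29824676 -0.06266974  0.15785953] 15.2167
```

View pics/c10.png

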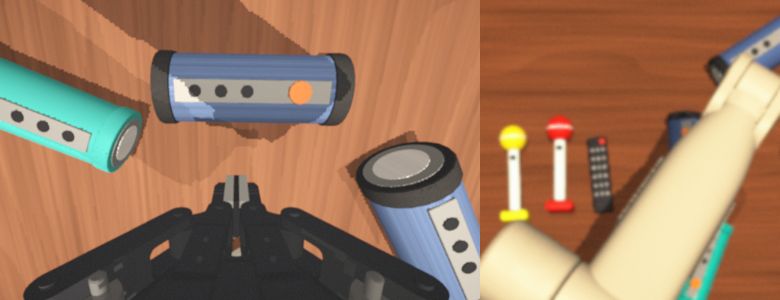

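```bash
python3 -m crank '{"travel": [[0,0,-0.6],[0,0,-1.3],[0,0,-2],[0,0,-2.5],[0,0,-2.5]], "turn": [0,0,0,0,0]}'
python3 -m crank '{"travel": [[0,0,0],[0,0,0],[0,0,0]], "turn": [0,0,0]}'
python3 -c "
from workcell import *
print(hand_in())"
```

```text
clock: 15.63
tcp_pos: [0.5201, -0.2373, 0.2418]
orientation: [0.004, 0.694, 0.72, 0.001]
wrist_force: [0.3, -0.6, 0.0]
finger_gap: -0.0002
clock: 15.88
tcp_pos: [0.5172, -0.236, 0.2355]
orientation: [-0.001, 0.694, 0.72, -0.0]
wrist_force: [0.0, 0.7, 0.0]
finger_gap: -0.0001
the job is handed in; nothing more can be done
None
```

I rolled the small blue speaker about 43 mm towards +y with four short fingertip strokes on top of the barrel, clear of the play button. I then pressed the button to its stop, lifted straight off and handed in at about 16 s. The hand-in gave no verdict.

- **Strip angle:** it measured 1.5° off vertical just before the press. Afterwards it measured −0.4° to 1.0°, depending on which barrel edge was used.
- **Roll tally disagreed:** the rolled distance against my starting estimate of about 65° suggested up to 3° left. I trusted the close-up measurement instead.
- **Button press:** the force rose along the spring to about 4 N, then jumped to 12 N once it bottomed out.
- **Forces:** the highest wrist force I saw was about 27 N, during the last stroke. It was about 0 N with the hand clear at the end.
- **Other objects:** I never touched the remote, the maracas or the jar. In the last top view the remote and maracas look undisturbed. The jar was outside that crop, so I did not recheck it.
- **TCP reading disagreed:** the real fingertip ends sat about 22 mm higher than the reported TCP. I found contact by force and corrected for this.

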